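# Snap the battery pack into its charging cradle

## Robot

A 6-joint arm with a two-finger parallel gripper is mounted at the origin on a cart in front of the work surface, level with it; the furniture and walls round the work are solid. World frame = base frame: x ahead of the robot, y to its left, z up, the work surface at z = 0. Lengths are in m, angles in rad, forces in N, time in s.
With the tool pointing down it reaches from about 0.3 to 1 m from the base axis. Payload 5.1 kg.
Tool frame: the origin (TCP) lies at the very end of the fingers, on their centre line; the grasp point (between the pads) lies 19 mm behind it (robot.pinch_z is the distance from the TCP to the grasp point, in m); z points along the fingers, y is the line along which they close (so a half turn about z gives the same grasp; the last joint's range is limited). The gripper opens to 95 mm and grips with 3 to 60 N. Pads are 20 mm wide; open, the fingers measure 119 mm over their backs; the gripper's body (75 mm by 180 mm) begins 59 mm behind the grasp point.
Start: joints at [1.057, 0.124, 1.65, -0, 1.367, -0.083], TCP at [0.271, 0.591, 0.215] pointing down, gripper open.
Joint ranges: [-2.61, 2.61], [-1.02, 2.33], [0.03, 2.71], [-1.35, 4.49], [0.32, 2.68], [-2.91, 2.91]. Speed limits (rad/s): [2.57, 2.57, 3.14, 3.14, 3.14, 3.14].

## Interface

Orientations are given as a unit quaternion [x, y, z, w].
In Python, from rig import status, read_camera, camera_params, ticket, search_frame, outline_of, spot_point, robot gives the robot as it stands.
- The arm moves only by the tool send_rows, never from a script. Its argument "deltas" is a list of rows, each a list of 2 entries, a list of its own where there are three numbers: the shift along the tool's x, y, z in cm, then the turn, a rotation vector about the tool's x, y, z in degrees. In form: [[[dx, dy, dz], [rx, ry, rz]], ...]. A call has 1 to 20 rows; each row shifts and turns the commanded pose from where the row before left it, along the tool's axes as they then stand; what a row does not reach is not made up. A row lasts 1/8 s, in which the tool goes at most 62.5 mm and 10.7 degrees, less where a joint would pass 70% of its speed; a pose out of reach is approached as far as the arm can. A call with a gripper value outside its range is refused whole. "grip" is the opening, from -1 (shut) to 1 (fully open), set as the call begins (left out, the last holds). The fingers move at their own pace and stop on an object; "grip_force" is the grip in N (left out, the last holds). Time passes only in rows, so rows that do not move let the fingers close. It gives the time, the measured TCP pose, the force, the opening and the grip force at its end, in the units of the state.
- status.observe(): the state, without advancing time (a new reading comes with each control period).
- read_camera(name): name is "side" or "top" or "wrist"; returns the picture (480x640x3 uint8, red, green, blue); there is no depth.
- camera_params(name): a dict with "intrinsics" (3x3 intrinsics, pixels), "cam_to_world" (4x4, takes a point from camera to world coordinates); the wrist camera has in their place "hand_eye" (4x4, takes a point from camera to tool coordinates, whose origin is the TCP and whose axes are the flange's). Camera axes: x right, y down, z forward; pixel columns grow to the right and rows downward; lengths in m; the calibration is good to about 2 mm. A picture is of the moment at which its call begins: read the wrist's pose just before it. camera_params takes no time and is no camera call.
- ticket.hand_in(): hands the job in; it is judged then, once.
Trained networks look in the newest picture that a camera, given by its name, has taken for a name from the list of things; names that differ only in an ending like _2 or _b are one class to them, and where a whole thing is asked for, a point or a joint stands for the part that bears it (a point fixed in the world has none). Each returns a list of dicts, best first, with "score" (0 to 1); they miss things now and then, are a little off and sometimes report something else, mostly with a low value. They report only what shows in the picture. A call takes as long as a camera call. They do not tell look-alikes from the thing itself.
- search_frame(camera, query): "bbox" ([left, top, right, bottom] in pixels, round what is visible of it).
- outline_of(camera, query): "pixels" (480x640 bool, what is visible of it) and "bbox" ([left, top, right, bottom] in pixels, round what is visible of it).
- spot_point(camera, query): "centre" ([column, row] in pixels: a listed point, or the origin of a listed thing).
The state is a dict: "t": time; "q": joint angles; "dq": joint speeds; "joint_torque": joint torques, N m; "tool_pos": TCP position; "ee_rot": TCP orientation; "ft_force": force on the tool from outside, world axes, zero at the start; "ft_torque": the same for the moment, N m; "gripper_width": finger opening in m; "grasp_force": force on a finger pad.
Only numpy, scipy, OpenCV 4.12 (cv2) and the standard library are available. Lean on these libraries where they do the work, as an engineer would, in place of code of your own. Each camera call takes 0.05 s, during which the arm holds its last target. There are 200 camera calls.

## Task

Take the longer of the two loose battery packs and press it down into the white charging cradle until its ends snap in under both steel spring clips and it sits flat on the cradle's floor, then let go. Leave the shorter pack where it lies.

Things in the scene. Friction and masses are not known exactly. Their poses are not given: they have to be found in the camera images.
- long_pack: The longer battery pack: grey block 120 mm long (its x), 34 wide (y), 32 high (z), 0.14 kg, lying flat, white panel on top. Both ends alike, chamfered above and below (each chamfer takes 8 mm off the length, 11 mm off the height). Origin: centre of its underside. Grip it across its width at mid-length.
- short_pack: The shorter pack, for another device: the same grey block but only 80 mm long (its x), 34 wide, 32 high, too short for the clips. Lies flat on the worktop. Origin: centre of its underside.
- cradle: White charging cradle fixed to the worktop, base plate 172 mm long (its x), 78 wide (y), 8 thick. Origin: centre of its underside, z up. Four lugs, 42 mm high, at x = 28 to 44 mm either side of centre guide the pack sideways: 44 mm apart, flaring to 64 at the top. Between them the sides are open and only 8 mm high, so fingers pass down beside the pack.
- cradle_seat (a point): Centre of the cradle's raised floor, 14 mm above the worktop: the pack's underside goes here, along x, either way round. At x = +-55 mm stand the noses of two steel spring clips, 30 mm above this point, flaring outwards to 49 mm. The pack pressed straight down spreads each clip 5 mm (about 10 N in all), then the noses spring back over its upper chamfers.
There are look-alikes about, which are no part of the job. What is shaped like the long_pack but yellow is not meant. What is shaped like the cradle but green is not meant.

How it is judged:
By the outcome, as a careful person would: the job done as asked, in the order asked, and still so for the second after the job is handed in, with the robot touching nothing.
It also fails if it takes over 38 s, if anything falls off the work surface, if the arm or the gripper's body presses on something with over 40 N, if the wrist force passes 120 N, or if a joint passes its speed limit or range.

## Working session

There is one attempt and no reset: what is moved stays moved. The work goes in short steps, Python scripts to look and compute and a tool call to move; the robot and the scene stay as the last step left them, time stands still between calls to the robot, and variables do not carry over. Pictures are saved under pics/ and viewed, at most 10 in all, crops included, and the job is handed in when it is done.

Besides the shell and the picture viewer there is one more tool, called as name(argument=value, ...) on one line, values as JSON. send_rows: Moves the arm, as the interface text tells. Its arguments: {"type":"object","properties":{"deltas":{"type":"array"},"grip":{"type":"number"},"grip_force":{"type":"number"}},"required":["deltas"]}

```bash
mkdir -p pics; ls
cat > h.py <<'E'
import numpy as np, cv2
from rig import *
from scipy.spatial.transform import Rotation as R
def shot(n,f=None):
    im=read_camera(n)
    if f: cv2.imwrite('pics/'+f,im[:,:,::-1])
    return im
def toplane(n,uv,z):
    p=camera_params(n);K=np.array(p['intrinsics'])
    if n=='wrist':
        s=status.observe();T=np.eye(4);T[:3,:3]=R.from_quat(s['ee_rot']).as_matrix();T[:3,3]=s['tool_pos'];T=T@np.array(p['hand_eye'])
    else:T=np.array(p['cam_to_world'])
    d=T[:3,:3]@np.linalg.solve(K,[uv[0],uv[1],1.]);o=T[:3,3]
    return o+d*(z-o[2])/d[2]
E
python3 - <<'E'
from h import *
np.set_printoptions(precision=3,suppress=True)
a=shot('top','top.png');b=shot('side')
cv2.imwrite('pics/both.png',cv2.resize(np.hstack([a,b])[:,:,::-1],(800,300)))
print(status.observe())
for q in ['long_pack','short_pack','cradle','cradle_seat']:
    if q!='cradle_seat':
        for r in outline_of('top',q):
            m=r['pixels'];c=cv2.minAreaRect(np.argwhere(m)[:,::-1].astype(np.float32));print(q,r['score'],r['bbox'],c,np.median(a[m],axis=0))
    for r in spot_point('top',q):print(q,r, toplane('top',r['centre'],0.014 if 'seat' in q else 0))
print(camera_params('top')['cam_to_world'])
E
```

```text
pics
{'t': 0.1, 'q': array([ 1.057,  0.124,  1.652,  0.   ,  1.367, -0.083]), 'dq': array([ 0.   , -0.002, -0.004, -0.001,  0.001,  0.   ]), 'joint_torque': array([  0.   , -41.888, -36.11 ,   0.078,   0.046,  -0.   ]), 'tool_pos': array([0.271, 0.59 , 0.213]), 'ee_rot': array([ 0.214,  0.977, -0.001, -0.   ]), 'ft_force': array([0.234, 0.047, 0.147]), 'ft_torque': array([-0.054, -0.045,  0.01 ]), 'grasp_force': 0.0, 'gripper_width': 0.09518134666468475}
long_pack 0.79 [435.6, 258.3, 479.2, 285.3] ((457.25006103515625, 271.7500305175781), (12.965337753295898, 42.37451934814453), 71.56504821777344) [254. 245.   3.]
long_pack 0.78 [363.6, 224.3, 375.2, 265.9] ((368.3804626464844, 244.89317321777344), (12.946907043457031, 41.11747360229492), 9.7824068069458) [254. 245.   0.]
long_pack 0.61 [402.2, 245.5, 418.7, 285.9] ((410.4463806152344, 263.57232666015625), (14.032469749450684, 41.348350524902344), 2.8624050617218018) [165. 173. 178.]
long_pack {'centre': [408.2, 266.5], 'score': 0.76} [ 0.461 -0.202  0.   ]
long_pack {'centre': [371.6, 243.7], 'score': 0.66} [ 0.53  -0.097  0.   ]
lo
[... 331 characters left out ...]
3.8, 306.3] ((176.1700439453125, 272.6192932128906), (28.92630386352539, 60.77373504638672), 4.085616588592529) [ 28. 142.  63.]
cradle 0.59 [286.8, 206.9, 322.7, 266.2] ((304.90997314453125, 234.86997985839844), (58.265602111816406, 27.860008239746094), 81.8698959350586) [201. 205. 193.]
cradle {'centre': [303.1, 235.2], 'score': 0.81} [0.56  0.104 0.   ]
cradle {'centre': [177.5, 273.5], 'score': 0.76} [0.455 0.471 0.   ]
cradle_seat {'centre': [304.7, 235.1], 'score': 0.83} [0.558 0.099 0.014]
cradle_seat {'centre': [174.9, 271.9], 'score': 0.82} [0.46  0.475 0.014]
[[-0.023 -0.995  0.099  0.387]
 [-1.     0.021 -0.022  0.086]
 [ 0.02  -0.1   -0.995  1.571]
 [ 0.     0.     0.     1.   ]]
```

View pics/top.png

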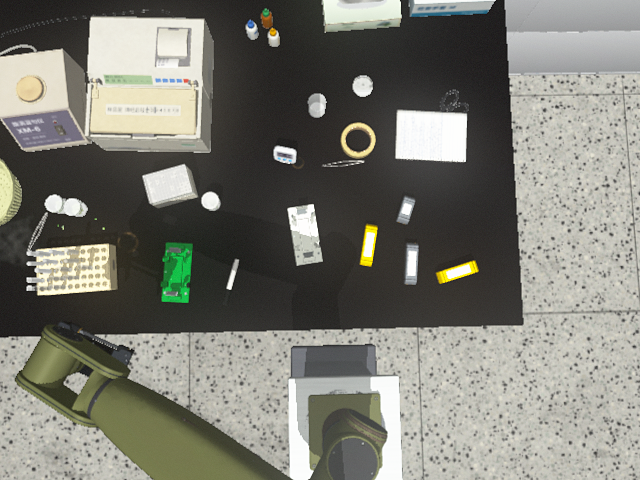

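Candidates: grey long at (410,264), grey short at (405,209), and yellow at (368,245) and (457,271). The grey, 41 px long block at (410,264) fits long_pack. The white cradle at (304,235) fits; the green one at (176,272) does not. I'll check this in one enlarged crop.

Run:
```python
from h import *
np.set_printoptions(precision=4,suppress=True)
im=cv2.imread('pics/top.png')[180:300,280:490]
cv2.imwrite('pics/crop.png',cv2.resize(im,None,fx=3.8,fy=3.8,interpolation=cv2.INTER_CUBIC))
print('pack',toplane('top',(410.8,263.8),.032),'cradle',toplane('top',(304.7,235.1),.014))
r=np.deg2rad
for n,c,a in(('pack',(410.8,263.8),90+2.9),('cr',(305,235),81.9)):
    d=np.array([np.cos(r(a)),np.sin(r(a))])*20
    v=toplane('top',np.array(c)+d,.03)-toplane('top',np.array(c)-d,.03);print(n,np.degrees(np.arctan2(v[1],v[0])))
s=status.observe();M=R.from_quat(s['ee_rot']).as_matrix();print(M)
print(camera_params('wrist')['hand_eye'])
t=toplane('top',(410.8,263.8),.032)+[0,0,.2]-.0
print('cm in tool',100*M.T@(t-s['tool_pos']))
```

```text
pack [ 0.467  -0.2043  0.032 ] cradle [0.5585 0.0992 0.014 ]
pack 174.8123891835766
cr -173.10345061004745
[[-0.9086  0.4176 -0.0001]
 [ 0.4176  0.9086 -0.0001]
 [-0.     -0.0001 -1.    ]]
[[ 0.0001 -0.9677 -0.2521  0.0705]
 [ 1.     -0.0001  0.001  -0.0004]
 [-0.001  -0.2521  0.9677 -0.1698]
 [ 0.      0.      0.      1.    ]]
cm in tool [-50.9691 -64.0597  -1.7338]
```

View pics/crop.png

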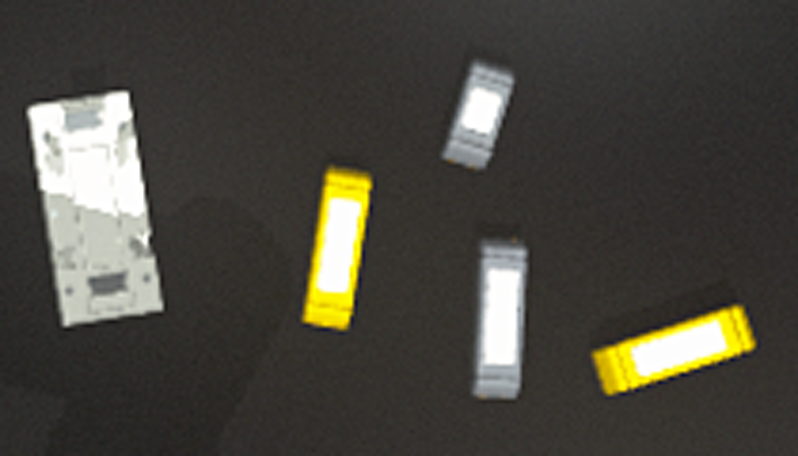

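The crop confirms it: the grey long pack with a white panel is at crop (500,320), and the short grey one is at (480,112). The yellow ones are look-alikes. The white cradle is at (95,210). Next I move above the long pack.

send_rows(deltas=[[[-3.64, -4.58, -0.1], [0, 0, 0]], [[-3.64, -4.58, -0.1], [0, 0, 0]], [[-3.64, -4.58, -0.1], [0, 0, 0]], [[-3.64, -4.58, -0.1], [0, 0, 0]], [[-3.64, -4.58, -0.1], [0, 0, 0]], [[-3.64, -4.58, -0.1], [0, 0, 0]], [[-3.64, -4.58, -0.1], [0, 0, 0]], [[-3.64, -4.58, -0.1], [0, 0, 0]], [[-3.64, -4.58, -0.1], [0, 0, 0]], [[-3.64, -4.58, -0.1], [0, 0, 0]], [[-3.64, -4.58, -0.1], [0, 0, 0]], [[-3.64, -4.58, -0.1], [0, 0, 0]], [[-3.64, -4.58, -0.1], [0, 0, 0]], [[-3.64, -4.58, -0.1], [0, 0, 0]], [[0, 0, 0], [0, 0, -10]], [[0, 0, 0], [0, 0, -10]], [[0, 0, 0], [0, 0, 0]], [[0, 0, 0], [0, 0, 0]]], grip=1)

```text
t: 2.7
tool_pos: [0.4667, -0.2047, 0.2288]
ee_rot: [0.042, 0.999, -0.0, 0.0]
ft_force: [0.5, 0.6, 0.5]
gripper_width: 0.0951
grasp_force: 0.0
```

```bash
cat > m.py <<'E'
from h import *
np.set_printoptions(precision=4,suppress=True)
def meas(q,z,f):
    a=shot('wrist',f);s=status.observe();print(s['t'],s['tool_pos'],s['q'])
    M=R.from_quat(s['ee_rot']).as_matrix()
    for r in outline_of('wrist',q):
        m=r['pixels'].astype(np.uint8)
        c=max(cv2.findContours(m,0,2)[0],key=cv2.contourArea)[:,0]
        P=np.array([toplane('wrist',u,z)[:2] for u in c])
        b=cv2.minAreaRect((P*1000).astype(np.float32));print(q,r['score'],r['bbox'],b,np.median(a[m>0],axis=0))
        print(' tool cm',100*M.T@(np.r_[np.array(b[0])/1000,z]-s['tool_pos']))
    print('toolx angle',np.degrees(np.arctan2(M[1,0],M[0,0])),'z',M[:,2])
E
python3 - <<'E'
from m import *
meas('long_pack',.016,'w1.png')
E
```

```text
2.75 [ 0.4668 -0.2046  0.2288] [-0.5185 -0.2011  1.9419 -0.      1.4005 -2.006 ]
long_pack 0.73 [429.7, 197.7, 492.6, 316.9] ((513.98388671875, -77.95153045654297), (45.014007568359375, 92.99714660644531), 79.66389465332031) [233. 213.  40.]
 tool cm [-3.6467 13.0188 21.2776]
long_pack 0.7 [304.0, 145.6, 345.9, 278.3] ((471.0182800292969, -203.0423583984375), (35.978759765625, 121.09949493408203), 85.26378631591797) [216. 225. 233.]
 tool cm [-0.4059  0.1956 21.2784]
toolx angle 175.22696603864767 z [ 0.0002 -0.0001 -1.    ]
```

View pics/w1.png

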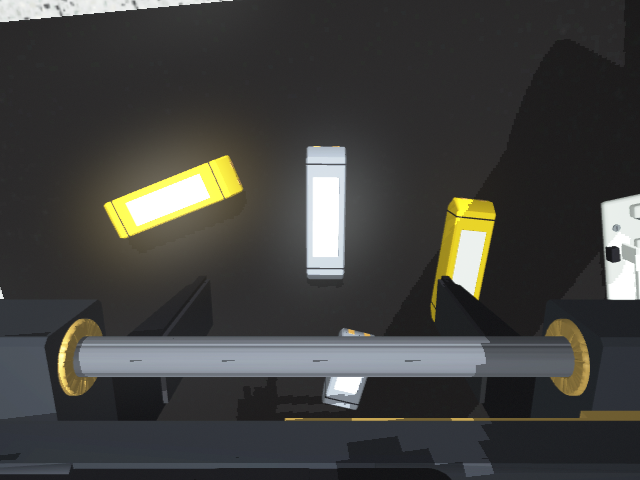

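The wrist view shows the grey long pack with its panel at (325,217), yellow packs either side, the short pack behind the fingers and the white cradle at the right edge. I'll check the centre from the panel corners.

Run:
```python
from m import *
s=status.observe();M=R.from_quat(s['ee_rot']).as_matrix()
a=cv2.imread('pics/w1.png');m=(a.min(2)>243).astype(np.uint8)
m[:,:280]=0;m[:,370:]=0;m[:140]=0;m[290:]=0
c=max(cv2.findContours(m,0,2)[0],key=cv2.contourArea)[:,0]
P=np.array([toplane('wrist',u,.032)[:2]*1000 for u in c]).astype(np.float32)
b=cv2.minAreaRect(P);print(b,100*M.T@(np.r_[np.array(b[0])/1000,.032]-s['tool_pos']))
```

```text
((470.4002380371094, -202.96957397460938), (21.883054733276367, 69.86405944824219), 84.91787719726562) [-0.3398  0.1932 19.6798]
```

send_rows(deltas=[[[-0.37, 0.2, 4.0], [0, 0, 0]], [[0, 0, 6], [0, 0, 0]], [[0, 0, 6], [0, 0, 0]], [[0, 0, 4], [0, 0, 0]], [[0, 0, 1.4], [0, 0, 0]], [[0, 0, 1.0], [0, 0, 0]], [[0, 0, 0], [0, 0, 0]]])

```text
t: 3.68
tool_pos: [0.4714, -0.2035, 0.0056]
ee_rot: [0.041, 0.999, -0.0, 0.001]
ft_force: [0.7, -0.1, 0.4]
gripper_width: 0.0951
grasp_force: 0.0
```

send_rows(deltas=[[[0, 0, 0], [0, 0, 0]], [[0, 0, 0], [0, 0, 0]], [[0, 0, 0], [0, 0, 0]], [[0, 0, 0], [0, 0, 0]], [[0, 0, 0], [0, 0, 0]], [[0, 0, 0], [0, 0, 0]]], grip=-1, grip_force=50)

```text
t: 4.42
tool_pos: [0.4705, -0.2031, 0.0046]
ee_rot: [0.041, 0.999, 0.0, -0.0]
ft_force: [-0.1, 0.3, -0.1]
gripper_width: 0.0406
grasp_force: 0.0
```

send_rows(deltas=[[[0, 0, 0], [0, 0, 0]], [[0, 0, 0], [0, 0, 0]], [[0, 0, -3], [0, 0, 0]], [[0, 0, -5], [0, 0, 0]], [[0, 0, -5], [0, 0, 0]], [[0, 0, -4], [0, 0, 0]], [[0.5, 4.3, 0], [0, 0, 0]], [[0.5, 4.3, 0], [0, 0, 0]], [[0.5, 4.3, 0], [0, 0, 0]], [[0.5, 4.3, 0], [0, 0, 0]], [[0.5, 4.3, 0], [0, 0, 0]], [[0.5, 4.3, 0], [0, 0, 0]], [[0.5, 4.3, 0], [0, 0, 0]], [[0, 0, 0], [0, 0, -6]], [[0, 0, 0], [0, 0, -6]], [[0, 0, 0], [0, 0, 0]], [[0, 0, 0], [0, 0, 0]], [[0, 0, 0], [0, 0, 0]]])

```text
t: 6.68
tool_pos: [0.4602, 0.0995, 0.1745]
ee_rot: [-0.063, 0.998, -0.0, -0.0]
ft_force: [0.4, -0.6, -1.5]
gripper_width: 0.0338
grasp_force: 50.0
```

Run:
```python
from m import *
meas('cradle',.01,'w2.png')
for r in spot_point('wrist','cradle_seat'):print(r,toplane('wrist',r['centre'],.014))
```

```text
6.725 [0.4603 0.0995 0.1746] [ 0.0989 -0.2577  2.0805 -0.      1.3189 -1.5986]
cradle 0.98 [262.5, 239.4, 280.2, 418.3] ((498.2942810058594, 59.861873626708984), (36.68281555175781, 9.704787254333496), 5.653522968292236) [230. 236. 233.]
 tool cm [-3.2741 -4.4156 16.4565]
toolx angle -172.74113877691167 z [-0.0001 -0.     -1.    ]
```

View pics/w2.png

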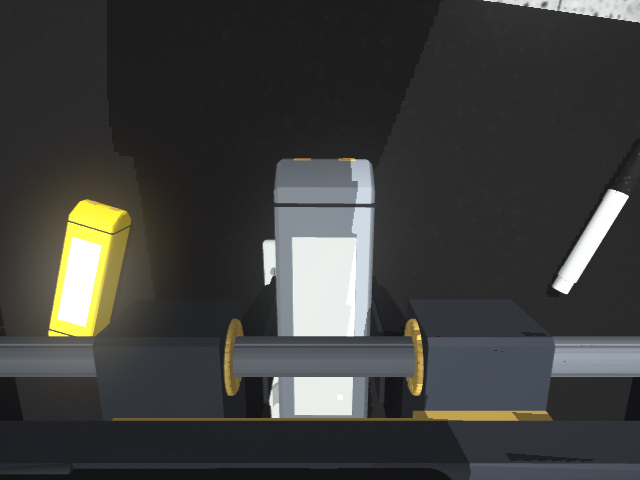

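The wrist view shows the held pack (325,290) and the cradle hidden behind it; image up points towards the base. I'll step aside so the cradle comes clear of the pack.

send_rows(deltas=[[[-3.4, -3.2, 0], [0, 0, 0]], [[-3.4, -3.2, 0], [0, 0, 0]], [[-3.4, -3.2, 0], [0, 0, 0]], [[-3.4, -3.2, 0], [0, 0, 0]], [[0, 0, 0], [0, 0, 0]], [[0, 0, 0], [0, 0, 0]], [[0, 0, 0], [0, 0, 0]]])

```text
t: 7.7
tool_pos: [0.6107, -0.0092, 0.1746]
ee_rot: [-0.064, 0.998, 0.0, -0.0]
ft_force: [-0.6, -0.4, -1.4]
gripper_width: 0.0338
grasp_force: 50.0
```

Run:
```python
from m import *
meas('cradle',.008,'w3.png')
for r in spot_point('wrist','cradle_seat'):print(r,toplane('wrist',r['centre'],.014))
```

```text
7.75 [ 0.6107 -0.0092  0.1748] [-0.1029  0.0664  1.78    0.0001  1.2952 -1.8023]
cradle 0.86 [418.3, 60.6, 547.5, 288.3] ((562.617431640625, 108.13265991210938), (173.74807739257812, 91.39617919921875), 8.131575584411621) [178. 185. 181.]
 tool cm [ 3.2702 12.2475 16.681 ]
toolx angle -172.63294347541967 z [ 0.      0.0001 -1.    ]
{'centre': [474.6, 178.4], 'score': 0.91} [0.5622 0.1009 0.014 ]
```

View pics/w3.png

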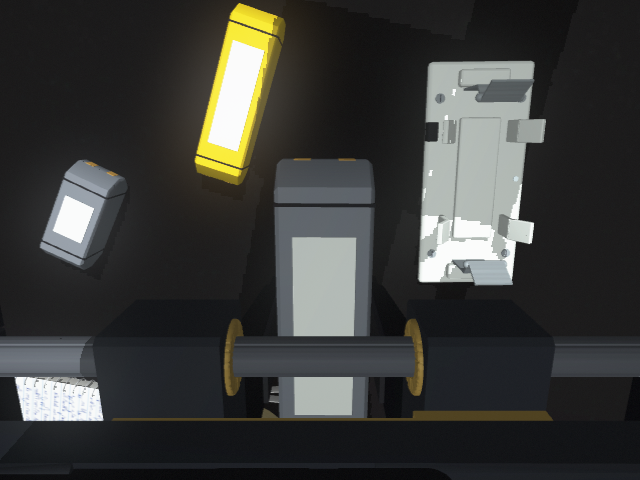

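The wrist view shows the cradle clearly, with plate corners at about (430,62), (534,62), (513,283) and (419,282) and the floor panel at (477,178). The held pack's front chamfer edge is at row 205.

Run:
```python
from m import *
s=status.observe();M=R.from_quat(s['ee_rot']).as_matrix();p=s['tool_pos']
for C,z in(([(429,62),(534,62),(513.5,283),(418.5,282)],.008),([(461,118),(500,118),(491.5,238),(454,237)],.014)):
    P=np.array([toplane('wrist',u,z) for u in C]);c=P.mean(0)
    v=P[0]+P[1]-P[2]-P[3];w=P[1]-P[0]+P[2]-P[3]
    print(c,np.degrees(np.arctan2(v[1],v[0])),np.degrees(np.arctan2(w[1],w[0]))-90,np.linalg.norm(v)/2,np.linalg.norm(w)/2,'tool cm',100*M.T@(c-p))
z=p[2]+.027
for u in[(275,205),(374,205),(292,237),(356,237)]:print(100*M.T@(toplane('wrist',u,z)-p))
```

```text
[0.5634 0.1022 0.008 ] -171.61905486012324 7.045793735192618 0.17042111705548516 0.07771405125646562 tool cm [ 3.2889 11.6701 16.695 ]
[0.5631 0.1026 0.014 ] -171.1973912521385 6.571232477394773 0.09104736621958905 0.029303302814561217 tool cm [ 3.318  11.7121 16.095 ]
[ 4.6121 -1.6457 -2.7015]
[ 4.6122  1.6733 -2.7018]
[ 3.5063 -1.096  -2.7012]
[ 3.5062  1.0912 -2.7013]
```

send_rows(deltas=[[[0.8, 2.9, 0], [0, 0, 0]], [[0.9, 2.9, 0], [0, 0, 0]], [[0.8, 2.9, 0], [0, 0, 0]], [[0.8, 3.0, 0], [0, 0, 0]], [[0, 0, 3], [0, 0, 0]], [[0, 0, 3], [0, 0, 0]], [[0, 0, 2.5], [0, 0, 0]], [[0, 0, 0], [0, 0, 0]], [[0, 0, 0], [0, 0, 0]]], grip_force=60)

```text
t: 8.98
tool_pos: [0.5645, 0.1021, 0.091]
ee_rot: [-0.064, 0.998, 0.0, 0.001]
ft_force: [1.3, -0.3, -1.6]
gripper_width: 0.0336
grasp_force: 60.0
```

Run:
```python
from m import *
s=status.observe();print(s['tool_pos'])
a=shot('wrist');b=shot('side')
p=camera_params('side');T=np.linalg.inv(p['cam_to_world']);c=T[:3,:3]@[.563,.102,.05]+T[:3,3];c=np.array(p['intrinsics'])@c;c=c/c[2];print(c)
x,y=int(c[0]),int(c[1]);x=min(max(x,100),540);y=min(max(y,100),380)
k=cv2.resize(b[y-100:y+80,x-100:x+100],(500,450),interpolation=cv2.INTER_CUBIC)
cv2.imwrite('pics/w4.png',np.hstack([k,cv2.resize(a[:450,170:470],(300,450))])[:,:,::-1])
```

```text
[0.5645 0.1021 0.091 ]
[325.5542 221.511    1.    ]
```

View pics/w4.png

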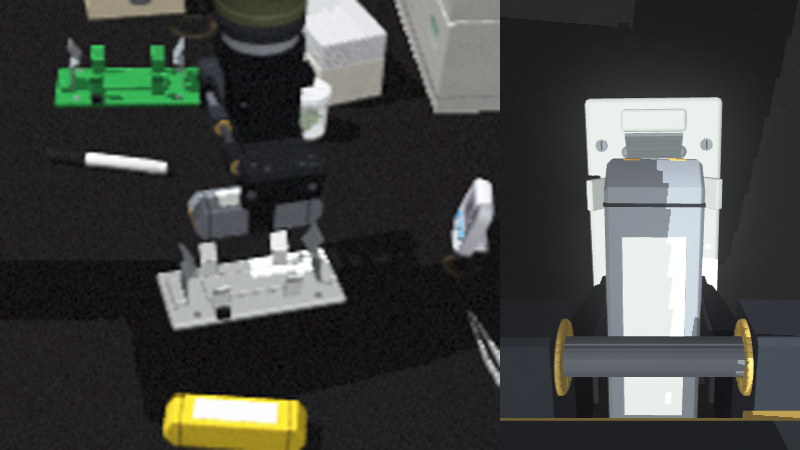

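The side view (left) shows the pack level just above the white cradle's clips. The wrist view shows it centred (pack column 655 against plate centre 653) and parallel. Lowering it in small steps.

send_rows(deltas=[[[0.05, 0, 2], [0, 0, 0]], [[0, 0, 1.5], [0, 0, 0]], [[0, 0, 0.6], [0, 0, 0]], [[0, 0, 0.4], [0, 0, 0]], [[0, 0, 0.4], [0, 0, 0]], [[0, 0, 0.4], [0, 0, 0]], [[0, 0, 0], [0, 0, 0]]])

```text
t: 9.95
tool_pos: [0.563, 0.1018, 0.0362]
ee_rot: [-0.064, 0.998, -0.0, -0.0]
ft_force: [-0.1, 0.3, -1.0]
gripper_width: 0.0334
grasp_force: 59.9
```

send_rows(deltas=[[[0, 0, 0.4], [0, 0, 0]], [[0, 0, 0.4], [0, 0, 0]], [[0, 0, 0.4], [0, 0, 0]], [[0, 0, 0.3], [0, 0, 0]], [[0, 0, 0], [0, 0, 0]]])

```text
t: 10.58
tool_pos: [0.5627, 0.1018, 0.0208]
ee_rot: [-0.064, 0.998, -0.0, -0.001]
ft_force: [0.2, -0.9, -3.8]
gripper_width: 0.0335
grasp_force: 59.9
```

send_rows(deltas=[[[0, 0, 0.15], [0, 0, 0]], [[0, 0, 0.1], [0, 0, 0]], [[0, 0, 0.1], [0, 0, 0]], [[0, 0, 0], [0, 0, 0]]])

```text
t: 11.08
tool_pos: [0.5637, 0.1019, 0.0186]
ee_rot: [-0.064, 0.998, 0.0, 0.0]
ft_force: [-0.7, 1.0, -0.6]
gripper_width: 0.0337
grasp_force: 60.0
```

send_rows(deltas=[[[0, 0, 0.1], [0, 0, 0]], [[0, 0, 0.1], [0, 0, 0]], [[0, 0, 0], [0, 0, 0]]])

```text
t: 11.45
tool_pos: [0.5643, 0.102, 0.0186]
ee_rot: [-0.064, 0.998, -0.0, 0.001]
ft_force: [-4.4, -0.4, 9.8]
gripper_width: 0.0338
grasp_force: 60.0
```

The pack bottoms out at 18.6 mm with about 10 N pushing back, so it is on the floor. Releasing and rising.

send_rows(deltas=[[[0, 0, -0.2], [0, 0, 0]], [[0, 0, 0], [0, 0, 0]], [[0, 0, 0], [0, 0, 0]], [[0, 0, 0], [0, 0, 0]], [[0, 0, 0], [0, 0, 0]], [[0, 0, 0], [0, 0, 0]], [[0, 0, -2], [0, 0, 0]], [[0, 0, -4], [0, 0, 0]], [[0, 0, -5], [0, 0, 0]], [[0, 0, -5], [0, 0, 0]], [[-4, 0, 0], [0, 0, 0]], [[0, 0, 0], [0, 0, 0]], [[0, 0, 0], [0, 0, 0]]], grip=1)

```text
t: 13.08
tool_pos: [0.6024, 0.1069, 0.1783]
ee_rot: [-0.064, 0.998, -0.0, -0.0]
ft_force: [-0.0, 0.0, -0.2]
gripper_width: 0.0949
grasp_force: 0.0
```

Run:
```python
from m import *
a=shot('wrist');b=shot('side')
k=cv2.resize(b[150:285,250:400],(500,450),interpolation=cv2.INTER_CUBIC)
cv2.imwrite('pics/w5.png',np.hstack([k,cv2.resize(a[:450,170:470],(300,450))])[:,:,::-1])
```

```text
(no output)
```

View pics/w5.png

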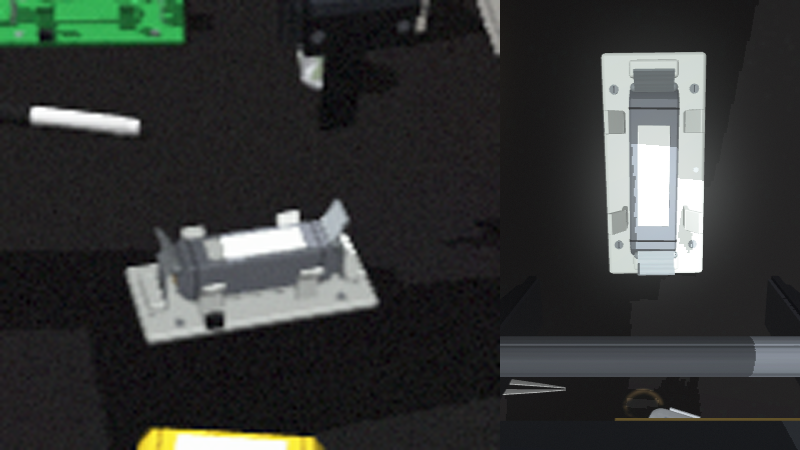

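The pack sits level in the white cradle (side view 245,255; wrist view 655,170), with both clips over its ends and the gripper clear.

```bash
python3 -c "
from rig import ticket
print(ticket.hand_in())"
```

```text
the job is handed in; nothing more can be done
None
```

The long grey pack is pressed flat onto the white cradle's floor with both clips over its ends and the gripper clear; the short pack was left where it lay, and the job is handed in at about 13 s.

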